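# Push the bare loudspeaker between the book piles to the amplifier

## Task

Push the bare loudspeaker along the desk, through the narrow gap between the two piles of books, until its wooden board is out on the other side with its leading short edge flat against the middle of the amplifier's front. Push on the edges of the board only: do not touch the driver on top of it, and do not lift or tip the loudspeaker. Leave the other things on the desk alone.

Things in the scene. Friction and masses are not known exactly. Their poses are not given: they have to be found in the camera images.
- speaker: The loose bare loudspeaker: a plain plywood board 100 mm long (its x axis) x 80 mm wide (its y axis) x 18 mm thick lying flat on the desk, with a round loudspeaker driver screwed on the middle of its top. About 0.55 kg, slides on the desk. Origin: centre of the board's underside, z up. At the start it lies before the gap, its x axis pointing roughly (within about 20 degrees) through the gap towards the amplifier. It is to be pushed by its 18 mm high edges.
- driver: The driver fixed on the board (it moves with it): metal rim 66 mm across and 4 mm thick, tapering basket, and on top a black magnet 48 mm across; its top is 48 mm above the desk. Origin: centre of its underside, on the board's top. Delicate: not to be touched.
- pile_near: Pile of two books lying flat, on the robot's side of the gap, fixed (too heavy to move). 110 mm along its x axis, 150 mm along its y axis, 40 mm high; a computer mouse lies on it. Origin: centre of its underside. Its x axis points along the gap, from the loudspeaker's side to the amplifier; its -y face (75 mm from the origin) is the one wall of the gap.
- pile_far: Pile of three books lying flat, on the far side of the gap, fixed. 110 mm along its x axis, 150 mm along its y axis, 40 mm high; a roll of tape lies on it. Origin: centre of its underside. Axes parallel to those of the near pile; its +y face (75 mm from the origin) is the other wall of the gap. The gap is 86 to 90 mm wide, and one pile may stand up to 10 mm further along than the other.
- amplifier: Fixed black amplifier with an aluminium front, 110 mm along its x axis, 170 mm wide (y), 62 mm high. Its front is the face at -x, 55 mm from its origin (centre of its underside), and looks squarely at the exit of the gap; its x axis is parallel to that of the piles and its middle is within about 10 mm of the gap's middle line. Two knobs (22 mm across, standing out 12 mm, 44 mm above the desk) are 62 mm to either side of the middle.
- mouse: Computer mouse lying on the near pile, 100 x 58 mm, its top 28 mm above the books. Bystander.
- tape: Roll of tape lying flat on the far pile, 90 mm across, 24 mm high. Bystander.
- remote: Black remote control, 170 x 46 x 20 mm, lying on the desk to the right. Bystander.
- mug: White mug, 80 mm across, 90 mm high, on the desk past the far pile, beside the way to the amplifier. Bystander.
- powerbank: Silver power bank, 130 x 68 x 16 mm, lying on the desk on the robot's side of the amplifier. Bystander.
- screwdriver: Short screwdriver, 130 mm long, lying on the desk to the right, on the robot's side. Bystander.
Mind the look-alikes: they are no part of the job. There is more than one size of the speaker; the job needs the smaller.

How it is judged (in metres and radians):
On the way:
1. the loudspeaker is in the gap between the two piles, flat on the desk (x of speaker in the frame of pile_near between -0.05 and 0.05 m and y of speaker in the frame of pile_near between -0.13 and -0.106 m and height (world z) of speaker below 0.004 m), for 0.05 s.
At the end, for the whole second after the job is handed in: The board lies flat on the desk, at rest, wholly past both piles, its leading short edge within about 7 mm of the amplifier's front and parallel to it within 0.12 rad, its centre within 30 mm of the amplifier's middle line; no bystander is more than 30 mm (screwdriver 40 mm) from where it was (x of speaker in the frame of amplifier between -0.112 and -0.095 m and y of speaker in the frame of amplifier between -0.03 and 0.03 m and angle between the x axis of speaker and the x axis of amplifier, either way round below 0.12 rad and angle between speaker's own z axis and vertical below 0.05 rad and height (world z) of speaker below 0.004 m and linear speed of speaker below 0.01 m/s and x of speaker in the frame of pile_near above 0.105 m and x of speaker in the frame of pile_far above 0.105 m and distance of each of mouse, tape, remote, mug, powerbank from where it was at the start of the episode below 0.03 m and distance of screwdriver from where it was at the start of the episode below 0.04 m); the robot touches nothing.
It fails at once if the loudspeaker is lifted or tipped (height (world z) of speaker above 0.01 m or angle between speaker's own z axis and vertical above 0.15 rad).
It fails at once if the driver is touched by the robot (contact force between any of the fingers, the arm and driver above 0.5 N).
It fails at once if a bystander is disturbed (distance of any of mouse, tape, remote, mug, powerbank from where it was at the start of the episode above 0.03 m or distance of screwdriver from where it was at the start of the episode above 0.04 m).
It also fails if it takes over 67 s, if anything falls off the work surface, if the arm or the gripper's body presses on something with over 40 N, if the wrist force passes 120 N, or if a joint passes its speed limit or range.

## Robot

A 6-joint arm with a two-finger parallel gripper is mounted at the origin on the work surface. World frame = base frame: x ahead of the robot, y to its left, z up, the work surface at z = 0. Lengths are in mm, angles in degrees, forces in N, time in s.
With the tool pointing down it reaches from about 350 to 850 mm from the base axis. Payload 8.1 kg.
Tool frame: the origin (TCP) lies on the centre line of the jaws, within the pads' length; the fingertips stand 19 mm ahead of it and the grasp point (between the pads) is the TCP; z points along the fingers, y is the line along which they close (so a half turn about z gives the same grasp; the last joint's range is limited). The gripper opens to 85 mm and grips with 20 to 120 N. Pads are 22 mm wide; open, the fingers measure 114 mm over their backs; the gripper's body (76 mm by 85 mm) begins 54 mm behind the grasp point. The pads swing forward as they close: fully open they stand 13 mm farther back than shut.
Start: joints at [-76.112, 7.471, 85.268, -0, 87.261, -4.893], TCP at [193.197, -568.05, 250.292] pointing down, gripper open.
Joint ranges: [-169.43, 169.43], [-51.17, 129.36], [1.28, 143.12], [-76.62, 256.62], [0, 156.53], [-152.29, 152.29]. Speed limits (degrees/s): [136.94, 136.94, 159.86, 180, 180, 180].

## Interface

Orientations are given as [roll, pitch, yaw] about the fixed x, y, z axes, in that order (R = Rz(yaw) Ry(pitch) Rx(roll)).
In Python, from bench import r gives the robot as it stands. The module is installed in compiled form; this text tells all that it offers.
- The arm moves only by the tool servo_tool, never from a script. Its arguments are lists of equal length, an entry for each row: "fingers": the finger opening in m, from 0 to 0.0854; "linear": the shift along the tool's x, y, z in m, a list of three; "rotation": the turn, a rotation vector about the tool's x, y, z in degrees, a list of three. A call has 1 to 10 rows; each row is the pose to reach, as a shift and turn from the pose commanded when the call began, along the tool's axes at that moment; what a row does not reach only later rows make up. A row lasts 1/10 s, in which the tool goes at most 50 mm and 8.59 degrees, less where a joint would pass 70% of its speed; a pose out of reach is approached as far as the arm can. A call with a gripper value outside its range is refused whole. The fingers move at their own pace and stop on an object; "force" is the grip in N (left out, the last holds). Time passes only in rows, so rows that repeat a pose let the fingers close. It gives the time, the measured TCP pose, the force, the opening and the grip force at its end, in the units of the state.
- r.sense(): the state, without advancing time (a new reading comes with each control period).
- r.snapshot(name): name is "side" or "top" or "wrist"; returns a dict with "frame" (420x560x3 uint8, red, green, blue), "fx", "fy", "cx", "cy" (pixels), "camera_from_world" (4x4, takes a point from world to camera coordinates). Camera axes: x right, y up, looking along -z (the intrinsics and any distortion apply to the point x, -y, -z); pixel columns grow to the right and rows downward; lengths in mm; the calibration is good to about 2 mm. A picture is of the moment at which its call begins. There is no depth.
- r.hand_in(): hands the job in; it is judged then, once.
The state is a dict: "time": time; "joint_pos": joint angles; "qd": joint speeds; "joint_efforts": joint torques, N m; "tool_pos": TCP position; "tcp_rot": TCP orientation; "ft_force": force on the tool from outside, world axes, zero at the start; "wrist_torque": the same for the moment, N m; "finger_gap": finger opening in mm; "grip_force": force on a finger pad.
Only numpy, scipy, OpenCV 4.12 (cv2) and the standard library are available. Lean on these libraries where they do the work, as an engineer would, in place of code of your own. Each camera call takes 0.05 s, during which the arm holds its last target. There are 200 camera calls.

## Working session

There is one attempt and no reset: what is moved stays moved. The work goes in short steps, Python scripts to look and compute and a tool call to move; the robot and the scene stay as the last step left them, time stands still between calls to the robot, and variables do not carry over. Pictures are saved under pics/ and viewed, at most 12 in all, crops included, and the job is handed in when it is done.

Besides the shell and the picture viewer there is one more tool, called as name(argument=value, ...), one argument or row to a line, values as JSON. servo_tool: Moves the arm, as the interface text tells. Its arguments: {"type":"object","properties":{"fingers":{"type":"array","items":{"type":"number"}},"linear":{"type":"array","items":{"type":"array","items":{"type":"number"}}},"rotation":{"type":"array","items":{"type":"array","items":{"type":"number"}}},"force":{"type":"number"}},"required":["fingers","linear","rotation"]}

```bash
mkdir -p pics
python3 - <<'E'
from bench import r
import cv2,pickle
for n in("top","side"):
    s=r.snapshot(n); pickle.dump(s,open(n+".pkl","wb")); cv2.imwrite(f"pics/{n}0.png",s["frame"][:,:,::-1])
    print(n,s["fx"],s["fy"],s["cx"],s["cy"],s["camera_from_world"].round(3).tolist(),[k for k in s])
print(r.sense())
E
```

```text
top 538.6356407334803 538.6356407334803 262.29315046856505 211.75230940548897 [[0.026, -1.0, -0.004, -86.328], [0.998, 0.025, 0.064, -505.737], [-0.064, -0.006, 0.998, -1467.83], [0.0, 0.0, 0.0, 1.0]] ['frame', 'fx', 'fy', 'cx', 'cy', 'camera_from_world']
side 471.8688218844857 471.8688218844857 282.6529872114628 207.16225804605318 [[-0.947, -0.322, 0.008, 461.793], [0.21, -0.599, 0.773, -206.878], [-0.244, 0.734, 0.634, -1140.59], [0.0, 0.0, 0.0, 1.0]] ['frame', 'fx', 'fy', 'cx', 'cy', 'camera_from_world']
{'time': 0.1, 'joint_pos': array([-7.61110300e+01,  7.51265341e+00,  8.53231208e+01, -1.35894159e-03,
        8.72624882e+01, -4.89318918e+00]), 'qd': array([ 0.07334969, -0.10816583, -0.05354771, -0.03127509,  0.01275569,
        0.03340267]), 'joint_efforts': array([ 1.61785847e-03, -5.70954108e+01, -5.01940084e+01, -1.38948299e-04,
        8.13876599e-03,  4.11422900e-05]), 'tool_pos': array([ 193.08122898, -567.5870163 ,  249.32901597]), 'tcp_rot': array([-1.79901980e+02, -7.02930198e-03,  1.87822193e+01]), 'ft_force': array([ 0.25094537, -0.0122054 ,  0.32454259]), 'wrist_torque': array([-0.00153767,  0.01841834, -0.01755527]), 'grip_force': 0.0, 'finger_gap': 85.09505445878881}
```

View pics/top0.png

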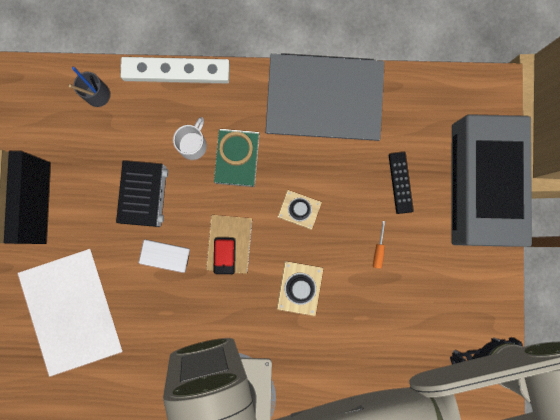

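View pics/side0.png

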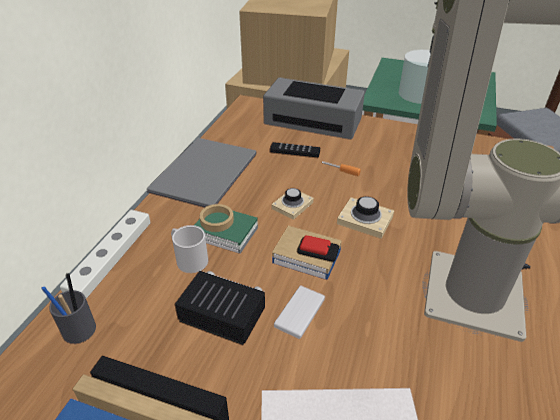

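Loudspeaker candidates in the top view are the small one at (299,209) and the large one at (300,288). The small one lies before the gap and matches the description (100 x 80 mm is about 37 x 30 px). I'll confirm it in a crop.

Run:
```python
import cv2,pickle
f=pickle.load(open("top.pkl","rb"))["frame"][:,:,::-1]
c=f[120:285,110:325]; cv2.imwrite("pics/crop0.png",cv2.resize(c,None,fx=3.6,fy=3.6,interpolation=cv2.INTER_CUBIC))
```

```text
(no output)
```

View pics/crop0.png

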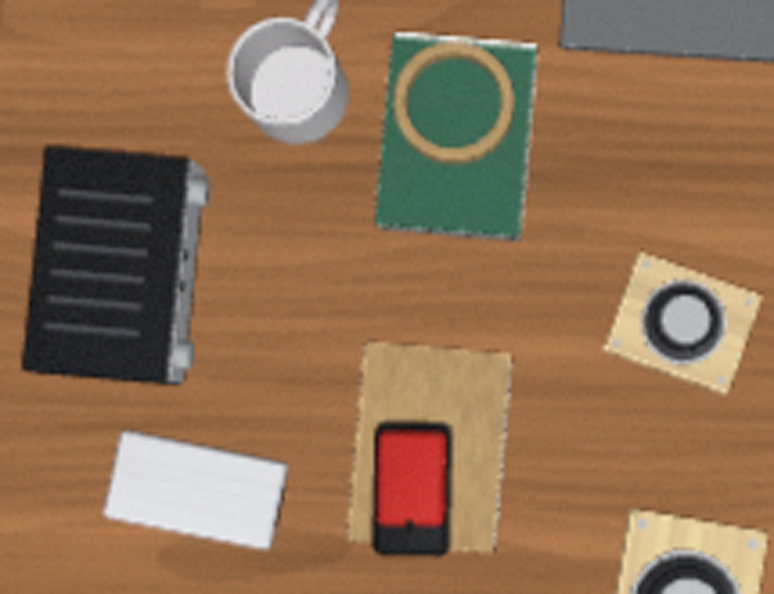

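The crop shows the small loudspeaker with board corners at about (640,253), (763,294), (727,393) and (604,350). The gap lies between the green and tan piles, with the amplifier to the left.

```bash
cat > h.py <<'E'
import numpy as np,cv2,pickle
def ray(s,uv,z):
    M=s["camera_from_world"];R=M[:3,:3];c=-R.T@M[:3,3]
    d=R.T@np.array([(uv[0]-s["cx"])/s["fx"],-(uv[1]-s["cy"])/s["fy"],-1]); return c+d*(z-c[2])/d[2]
def proj(s,p):
    q=s["camera_from_world"]@np.append(p,1); return np.array([s["cx"]+s["fx"]*q[0]/-q[2],s["cy"]-s["fy"]*q[1]/-q[2]])
def tri(ss,uvs):
    A=np.zeros((3,3));b=np.zeros(3)
    for s,uv in zip(ss,uvs):
        M=s["camera_from_world"];R=M[:3,:3];c=-R.T@M[:3,3];d=ray(s,uv,0)-c;d/=np.linalg.norm(d);P=np.eye(3)-np.outer(d,d);A+=P;b+=P@c
    return np.linalg.solve(A,b)
E
python3 - <<'E'
from h import *
t=pickle.load(open("top.pkl","rb"));sd=pickle.load(open("side.pkl","rb"))
Q={"spk":(18,[(640,253),(763,294),(727,393),(604,350)]),"near":(40,[(365,342),(512,353),(495,552),(347,542)]),"far":(40,[(396,32),(536,44),(521,240),(375,228)]),"amp":(62,[(45,147),(190,158),(168,384),(22,370)])}
for n,(z,c) in Q.items():
    p=np.array([ray(t,((u+.5)/3.6-.5+110,(v+.5)/3.6-.5+120),z)[:2] for u,v in c])
    e=(p[0]-p[1])+(p[3]-p[2]); print(n,p.round(0).tolist(),"c",p.mean(0).round(1),"len",np.linalg.norm(p[0]-p[1]).round(),np.linalg.norm(p[1]-p[2]).round(),"xdir",np.degrees(np.arctan2(e[1],e[0])).round(1), "side px",proj(sd,[*p.mean(0),z]).round())
E
cat > /dev/null
```

```text
spk [[570.0, -141.0], [541.0, -236.0], [464.0, -210.0], [495.0, -115.0]] c [ 517.3 -175.5] len 99.0 81.0 xdir 72.5 side px [292. 200.]
near [[495.0, 65.0], [489.0, -46.0], [340.0, -37.0], [345.0, 74.0]] c [417.3  14.1] len 111.0 149.0 xdir 87.4 side px [307. 245.]
far [[732.0, 49.0], [725.0, -58.0], [575.0, -50.0], [581.0, 60.0]] c [6.532e+02 4.000e-01] len 107.0 150.0 xdir 86.6 side px [225. 222.]
amp [[633.0, 307.0], [628.0, 198.0], [459.0, 208.0], [466.0, 317.0]] c [546.6 257.3] len 109.0 169.0 xdir 86.5 side px [220. 297.]
```

Run:
```python
import cv2,pickle
f=pickle.load(open("side.pkl","rb"))["frame"][:,:,::-1]
c=f[175:345,170:400]; cv2.imwrite("pics/crop1.png",cv2.resize(c,None,fx=3.4,fy=3.4,interpolation=cv2.INTER_CUBIC))
```

```text
(no output)
```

View pics/crop1.png

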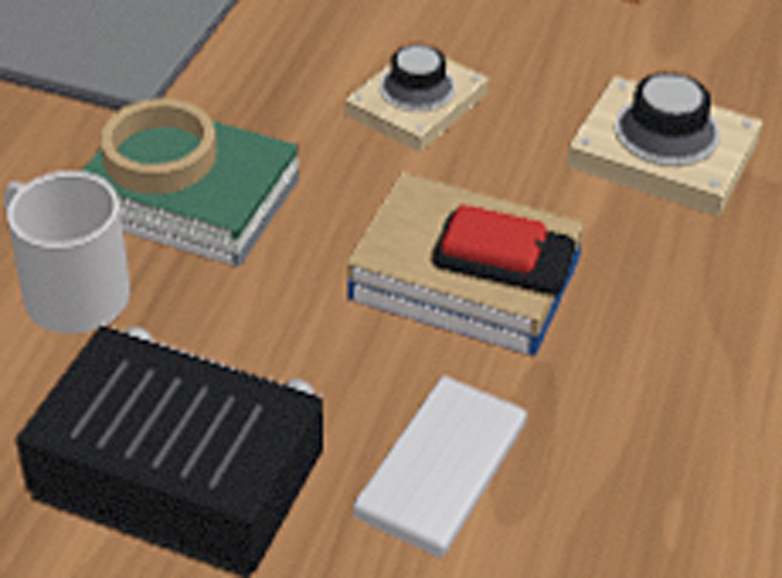

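servo_tool(
  fingers=[0.036, 0.036, 0.036, 0.036, 0.036, 0.036, 0.036, 0.036, 0.036, 0.036],
  linear=[
    [0.038, -0.02, 0.01],
    [0.077, -0.04, 0.02],
    [0.115, -0.06, 0.03],
    [0.154, -0.081, 0.04],
    [0.193, -0.101, 0.05],
    [0.231, -0.121, 0.065],
    [0.27, -0.142, 0.08],
    [0.308, -0.162, 0.095],
    [0.347, -0.182, 0.11],
    [0.385, -0.202, 0.125],
  ],
  rotation=[
    [0, 0, -6],
    [0, 0, -12],
    [0, 0, -18],
    [0, 0, -24],
    [0, 0, -30],
    [0, 0, -36],
    [0, 0, -42],
    [0, 0, -48],
    [0, 0, -53.7],
    [0, 0, -53.7],
  ],
)

```text
time: 1.1
tool_pos: [493.5, -251.2, 124.4]
tcp_rot: [-180.0, -0.0, 72.7]
ft_force: [-0.2, -0.7, -0.4]
finger_gap: 35.9
grip_force: 0.0
```

servo_tool(
  fingers=[0.036, 0.036, 0.036],
  linear=[
    [0, 0, 0],
    [0, 0, 0],
    [0, 0, 0],
  ],
  rotation=[
    [0, 0, 0],
    [0, 0, 0],
    [0, 0, 0],
  ],
)

```text
time: 1.4
tool_pos: [492.3, -253.5, 125.5]
tcp_rot: [-180.0, 0.0, 72.5]
ft_force: [-0.6, -0.2, -0.0]
finger_gap: 36.0
grip_force: 0.0
```

Run:
```python
from h import *
from bench import r
t=pickle.load(open("top.pkl","rb"));sd=pickle.load(open("side.pkl","rb"))
for n,a,b in (("spk left",(604,350),(422,133)),("spk",(640,253),(346,100)),("near",(365,342),(349,267)),("far",(521,240),(298,146)),("amp",(190,158),(104,328)),("magnet",(686,319),(419,62))):
    print(n,tri([t,sd],[((a[0]+.5)/3.6-.5+110,(a[1]+.5)/3.6-.5+120),((b[0]+.5)/3.4-.5+170,(b[1]+.5)/3.4-.5+175)]).round(1))
s=r.snapshot("wrist");pickle.dump(s,open("w1.pkl","wb"));cv2.imwrite("pics/w1.png",s["frame"][:,:,::-1])
q=r.sense();print({k:np.round(q[k],1) for k in("time","tool_pos","tcp_rot","finger_gap","ft_force")})
```

```text
spk left [ 494.3 -115.4   19.9]
spk [ 570.2 -141.2   15. ]
near [494.3  65.5  33.8]
far [576.9 -49.7  35.1]
amp [627.4 198.6  56.1]
magnet [ 517.3 -175.9   44.5]
{'time': np.float64(1.4), 'tool_pos': array([ 492.3, -253.9,  125.7]), 'tcp_rot': array([180. ,   0. ,  72.4]), 'finger_gap': np.float64(36.0), 'ft_force': array([-0.4, -0.1, -0.3])}
```

View pics/w1.png

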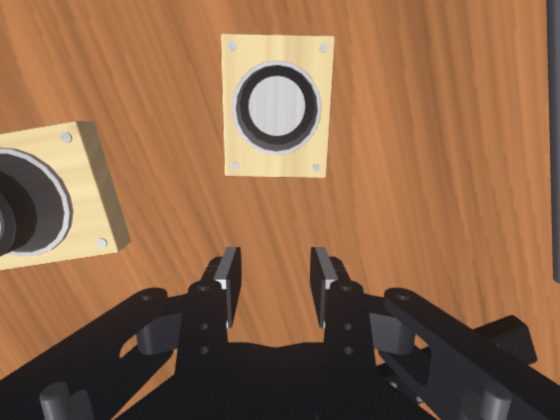

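The wrist view shows the board square to the fingers: trailing edge (225,176)-(326,178), finger centre about column 275. The triangulated heights agree with the text to about 5 mm, so I'm descending behind the trailing edge.

servo_tool(
  fingers=[0.036, 0.036, 0.036, 0.036, 0.036],
  linear=[
    [0, 0, 0.03],
    [0, 0, 0.06],
    [0, 0, 0.085],
    [0, 0, 0.1],
    [0, 0, 0.1],
  ],
  rotation=[
    [0, 0, 0],
    [0, 0, 0],
    [0, 0, 0],
    [0, 0, 0],
    [0, 0, 0],
  ],
)

```text
time: 1.95
tool_pos: [490.7, -252.8, 23.3]
tcp_rot: [-179.8, -0.1, 72.4]
ft_force: [0.1, 0.4, -0.8]
finger_gap: 36.1
grip_force: 0.0
```

servo_tool(
  fingers=[0.036, 0.036, 0.036, 0.036, 0.036, 0.036, 0.036],
  linear=[
    [0.004, 0, 0],
    [0.008, 0, 0],
    [0.012, 0, 0],
    [0.015, 0, 0],
    [0.018, 0, 0],
    [0.02, 0, 0],
    [0.022, 0, 0],
  ],
  rotation=[
    [0, 0, 0],
    [0, 0, 0],
    [0, 0, 0],
    [0, 0, 0],
    [0, 0, 0],
    [0, 0, 0],
    [0, 0, 0],
  ],
)

```text
time: 2.65
tool_pos: [499.6, -232.3, 25.6]
tcp_rot: [179.9, 0.1, 72.5]
ft_force: [-0.3, -3.8, -0.1]
finger_gap: 35.8
grip_force: 1.8
```

Run:
```python
from h import *
from bench import r
w=pickle.load(open("w1.pkl","rb"))
p=np.array([ray(w,c,18)[:2] for c in((222,34),(333,37),(326,178),(225,176))]);print(p.round(0).tolist(),p.mean(0))
s=r.snapshot("wrist");pickle.dump(s,open("w2.pkl","wb"));cv2.imwrite("pics/w2.png",s["frame"][:,:,::-1])
q=r.sense();print({k:np.round(q[k],1) for k in("time","tool_pos","tcp_rot","finger_gap","ft_force")})
```

```text
[[496.0, -117.0], [569.0, -142.0], [539.0, -236.0], [464.0, -211.0]] [ 517.16602666 -176.61350731]
{'time': np.float64(2.7), 'tool_pos': array([ 499.7, -232. ,   25.7]), 'tcp_rot': array([179.9,   0. ,  72.5]), 'finger_gap': np.float64(35.9), 'ft_force': array([ 0. , -2.5,  1.3])}
```

View pics/w2.png

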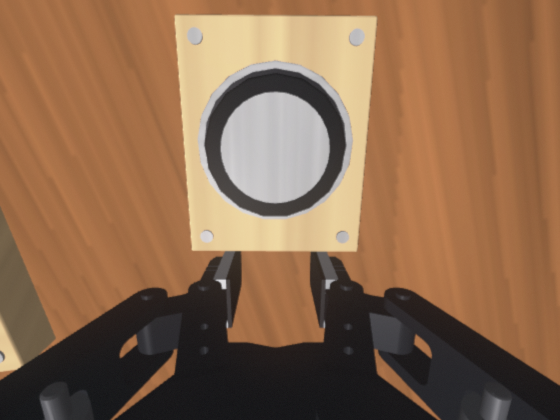

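In contact with both fingers, board centred (edge columns 192–357) and square. Now I'll push it along an arc to turn it about 14° onto the gap line.

servo_tool(
  fingers=[0.036, 0.036, 0.036, 0.036, 0.036, 0.036, 0.036, 0.036, 0.036, 0.036],
  linear=[
    [0.0033, 0.0007, 0],
    [0.0066, 0.0014, 0],
    [0.01, 0.0021, 0],
    [0.0133, 0.0027, 0],
    [0.0166, 0.0033, 0],
    [0.02, 0.0038, 0],
    [0.0232, 0.0043, 0],
    [0.0265, 0.0048, 0],
    [0.0298, 0.0052, 0],
    [0.0331, 0.0056, 0],
  ],
  rotation=[
    [0, 0, -0.7],
    [0, 0, -1.4],
    [0, 0, -2.1],
    [0, 0, -2.9],
    [0, 0, -3.6],
    [0, 0, -4.3],
    [0, 0, -5],
    [0, 0, -5.7],
    [0, 0, -6.4],
    [0, 0, -7.15],
  ],
)

```text
time: 3.7
tool_pos: [514.9, -202.2, 25.6]
tcp_rot: [180.0, 0.0, 79.7]
ft_force: [-0.2, -6.1, 2.7]
finger_gap: 36.4
grip_force: 2.5
```

```bash
cat > look.py <<'E'
# board corners seen by the wrist camera -> centre and heading
from h import *
from bench import r
import sys
s=r.snapshot("wrist");f=s["frame"];n=sys.argv[1];cv2.imwrite(f"pics/{n}.png",f[:,:,::-1])
hsv=cv2.cvtColor(f,cv2.COLOR_RGB2HSV)
m=((hsv[...,2]>185)&(hsv[...,1]>50)&(hsv[...,1]<125)).astype(np.uint8)
m=cv2.morphologyEx(m,cv2.MORPH_OPEN,np.ones((5,5)))
m[:,:130]=0;m[:,430:]=0
c=max(cv2.findContours(m,0,1)[0],key=cv2.contourArea);q=cv2.convexHull(c)
for e in np.arange(3,30):
    a=cv2.approxPolyDP(q,float(e),True)[:,0]
    if len(a)<=4: break
print("px",a.tolist());p=np.array([ray(s,u,18)[:2] for u in a])
print(p.round(1).tolist(),"centre",p.mean(0).round(1))
if len(p)==4:
    a=p[np.argsort(p[:,1])];lo,hi=a[:2].mean(0),a[2:].mean(0);d=hi-lo;print("len",np.linalg.norm(d).round(1),"heading",np.degrees(np.arctan2(d[1],d[0])).round(2))
q=r.sense();print({k:np.round(q[k],1) for k in("time","tool_pos","tcp_rot","finger_gap","ft_force")})
E
python3 look.py w3
```

```text
px [[374, 16], [356, 250], [192, 251], [173, 16]]
[[572.0, -101.0], [554.6, -197.7], [477.2, -184.2], [494.9, -87.0]] centre [ 524.7 -142.5]
len 98.5 heading 79.75
{'time': np.float64(3.8), 'tool_pos': array([ 515.1, -201.7,   25.6]), 'tcp_rot': array([180. ,   0. ,  79.7]), 'finger_gap': np.float64(35.9), 'ft_force': array([-0.5, -4.4,  2.8])}
```

servo_tool(
  fingers=[0.036, 0.036, 0.036, 0.036, 0.036, 0.036, 0.036, 0.036, 0.036, 0.036],
  linear=[
    [0.0033, 0.0007, 0],
    [0.0066, 0.0014, 0],
    [0.01, 0.0021, 0],
    [0.0133, 0.0027, 0],
    [0.0166, 0.0033, 0],
    [0.02, 0.0038, 0],
    [0.0232, 0.0043, 0],
    [0.0265, 0.0048, 0],
    [0.0298, 0.0052, 0],
    [0.0331, 0.0056, 0],
  ],
  rotation=[
    [0, 0, -0.7],
    [0, 0, -1.4],
    [0, 0, -2.1],
    [0, 0, -2.9],
    [0, 0, -3.6],
    [0, 0, -4.3],
    [0, 0, -5],
    [0, 0, -5.7],
    [0, 0, -6.4],
    [0, 0, -7.15],
  ],
)

```text
time: 4.75
tool_pos: [526.4, -170.6, 25.6]
tcp_rot: [180.0, 0.0, 86.8]
ft_force: [-1.0, -5.2, 2.5]
finger_gap: 35.9
grip_force: 2.5
```

```bash
python3 look.py w4
python3 - <<'E'
from bench import r
import cv2,pickle
s=r.snapshot("top");pickle.dump(s,open("top4.pkl","wb"))
cv2.imwrite("pics/t4.png",cv2.resize(s["frame"][175:240,195:310,::-1],None,fx=6.5,fy=6.5,interpolation=cv2.INTER_CUBIC))
E
```

```text
px [[374, 16], [356, 250], [192, 251], [173, 16]]
[[570.4, -63.0], [565.2, -161.2], [486.7, -157.3], [492.2, -58.7]] centre [ 528.6 -110.1]
len 98.5 heading 86.88
{'time': np.float64(4.8), 'tool_pos': array([ 526.5, -170.1,   25.6]), 'tcp_rot': array([180. ,   0. ,  86.9]), 'finger_gap': np.float64(35.8), 'ft_force': array([-0.1, -3. ,  3.3])}
```

View pics/w4.png

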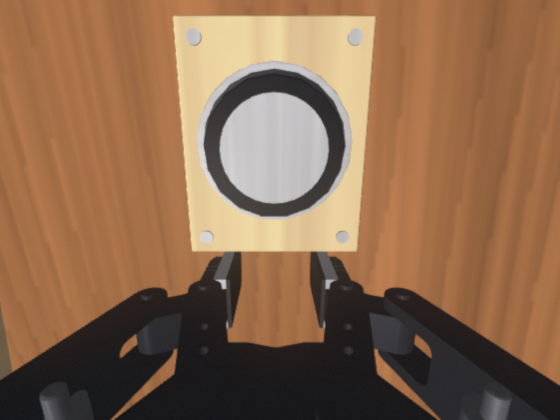

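View pics/t4.png

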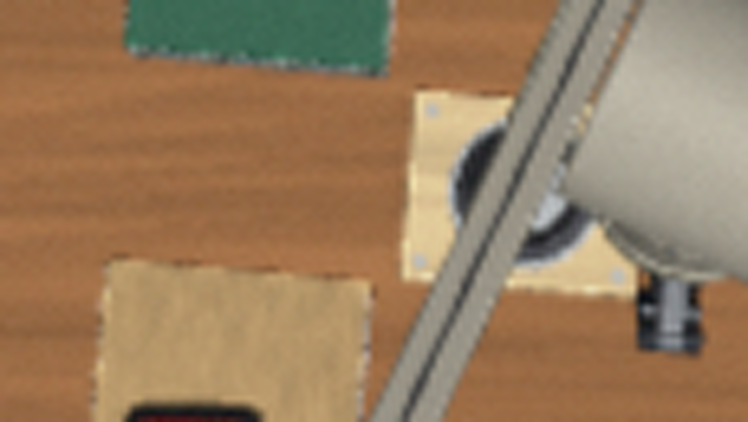

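The top crop shows the board's leading edge (413,91)-(402,280) just before the gap, with far wall (126,50)-(387,74) and near wall (110,260)-(371,284). I'll compute the offset from the same view.

Run:
```python
from h import *
s=pickle.load(open("top4.pkl","rb"))
P=lambda u,v,z:ray(s,((u+.5)/6.5-.5+195,(v+.5)/6.5-.5+175),z)[:2]
fa,fb,na,nb=P(387,74,40),P(126,50,40),P(371,284,40),P(110,260,40)
A,B,C=P(413,91,18),P(402,280,18),P(634,297,18)
for d in(fb-fa,nb-na,B-A,C-B): print(np.degrees(np.arctan2(d[1],d[0])).round(2),np.linalg.norm(d).round(1))
a=np.radians(87.0);n=np.array([np.sin(a),-np.cos(a)])
print("lateral: near",na@n,nb@n,"far",fa@n,fb@n,"board",A@n,B@n,C@n, "mid gap",np.mean([na@n,nb@n,fa@n,fb@n]),"mid board",(A@n+B@n)/2)
```

```text
86.16 109.7
86.2 109.3
178.18 80.5
-92.74 98.3
lateral: near 489.5249569371119 491.0539984666736 far 577.7165253298002 579.3169510372197 board 573.7724026807924 493.33172901648805 493.7806586788134 mid gap 534.4031079427014 mid board 533.5520658486403
```

servo_tool(
  fingers=[0.036, 0.036, 0.036, 0.036, 0.036, 0.036, 0.036, 0.036, 0.036, 0.036],
  linear=[
    [0.004, 0, 0],
    [0.008, 0, 0],
    [0.012, 0, 0],
    [0.016, 0, 0],
    [0.02, 0, 0],
    [0.024, 0, 0],
    [0.028, 0, 0],
    [0.032, 0, 0],
    [0.036, 0, 0],
    [0.04, 0, 0],
  ],
  rotation=[
    [0, 0, 0],
    [0, 0, 0.1],
    [0, 0, 0.1],
    [0, 0, 0.2],
    [0, 0, 0.2],
    [0, 0, 0.3],
    [0, 0, 0.3],
    [0, 0, 0.4],
    [0, 0, 0.4],
    [0, 0, 0.4],
  ],
)

```text
time: 5.85
tool_pos: [528.4, -130.7, 25.5]
tcp_rot: [180.0, 0.0, 86.4]
ft_force: [-0.6, -5.0, 2.3]
finger_gap: 35.7
grip_force: 2.6
```

```bash
python3 look.py w5
```

```text
px [[374, 16], [356, 251], [192, 251], [173, 16]]
[[573.2, -23.6], [567.2, -122.1], [488.8, -117.1], [495.1, -18.6]] centre [531.1 -70.3]
len 98.7 heading 86.42
{'time': np.float64(5.9), 'tool_pos': array([ 528.4, -130.1,   25.4]), 'tcp_rot': array([180. ,   0. ,  86.4]), 'finger_gap': np.float64(35.9), 'ft_force': array([-0.1, -3.2,  3.1])}
```

servo_tool(
  fingers=[0.036, 0.036, 0.036, 0.036, 0.036, 0.036, 0.036, 0.036, 0.036, 0.036],
  linear=[
    [0.004, 0, 0],
    [0.008, 0, 0],
    [0.012, 0, 0],
    [0.016, 0, 0],
    [0.02, 0, 0],
    [0.024, 0, 0],
    [0.028, 0, 0],
    [0.032, 0, 0],
    [0.036, 0, 0],
    [0.04, 0, 0],
  ],
  rotation=[
    [0, 0, 0],
    [0, 0, 0],
    [0, 0, 0],
    [0, 0, 0],
    [0, 0, 0],
    [0, 0, 0],
    [0, 0, 0],
    [0, 0, 0],
    [0, 0, 0],
    [0, 0, 0],
  ],
)

```text
time: 6.9
tool_pos: [530.8, -90.9, 25.4]
tcp_rot: [180.0, 0.0, 86.4]
ft_force: [-0.7, -6.1, 4.0]
finger_gap: 35.8
grip_force: 2.7
```

```bash
python3 look.py w6
```

```text
px [[374, 16], [357, 250], [192, 251], [173, 16]]
[[575.7, 16.3], [570.1, -81.7], [491.3, -77.2], [497.5, 21.2]] centre [533.7 -30.3]
len 98.4 heading 86.56
{'time': np.float64(7.0), 'tool_pos': array([530.9, -90.3,  25.4]), 'tcp_rot': array([180. ,   0. ,  86.4]), 'finger_gap': np.float64(35.9), 'ft_force': array([ 0.5, -3.1,  4.1])}
```

View pics/w6.png

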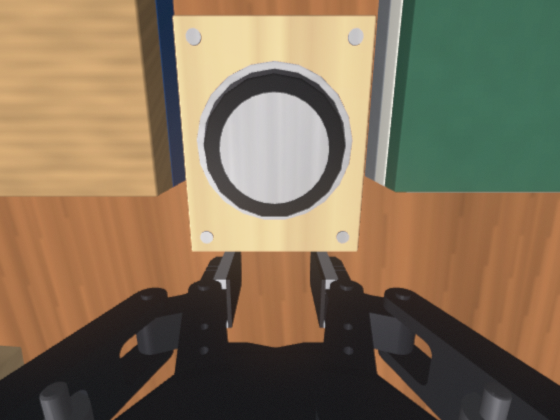

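The board sits centred in the gap, with both walls clear in the wrist view (wall feet at (186,180) and (366,180)). Continuing.

servo_tool(
  fingers=[0.036, 0.036, 0.036, 0.036, 0.036, 0.036, 0.036, 0.036, 0.036, 0.036],
  linear=[
    [0.004, 0, 0],
    [0.008, 0, 0],
    [0.012, 0, 0],
    [0.016, 0, 0],
    [0.02, 0, 0],
    [0.024, 0, 0],
    [0.028, 0, 0],
    [0.032, 0, 0],
    [0.036, 0, 0],
    [0.04, 0, 0],
  ],
  rotation=[
    [0, 0, 0],
    [0, 0, 0],
    [0, 0, 0],
    [0, 0, 0],
    [0, 0, 0],
    [0, 0, 0],
    [0, 0, 0],
    [0, 0, 0],
    [0, 0, 0],
    [0, 0, 0],
  ],
)

```text
time: 7.95
tool_pos: [533.3, -51.0, 25.3]
tcp_rot: [-180.0, 0.0, 86.4]
ft_force: [-0.1, -5.4, 2.9]
finger_gap: 36.2
grip_force: 2.8
```

servo_tool(
  fingers=[0.036, 0.036, 0.036, 0.036, 0.036, 0.036, 0.036, 0.036, 0.036, 0.036],
  linear=[
    [0.004, 0, 0],
    [0.008, 0, 0],
    [0.012, 0, 0],
    [0.016, 0, 0],
    [0.02, 0, 0],
    [0.024, 0, 0],
    [0.028, 0, 0],
    [0.032, 0, 0],
    [0.036, 0, 0],
    [0.04, 0, 0],
  ],
  rotation=[
    [0, 0, 0],
    [0, 0, 0],
    [0, 0, 0],
    [0, 0, 0],
    [0, 0, 0],
    [0, 0, 0],
    [0, 0, 0],
    [0, 0, 0],
    [0, 0, 0],
    [0, 0, 0],
  ],
)

```text
time: 8.95
tool_pos: [535.8, -11.1, 25.4]
tcp_rot: [-180.0, 0.0, 86.4]
ft_force: [-0.2, -5.5, 4.0]
finger_gap: 36.0
grip_force: 2.9
```

```bash
python3 look.py w7
```

```text
px [[374, 15], [356, 251], [193, 251], [172, 16]]
[[580.6, 96.4], [574.6, -2.4], [496.7, 2.5], [502.1, 101.0]] centre [538.5  49.4]
len 98.8 heading 86.69
{'time': np.float64(9.0), 'tool_pos': array([535.8, -10.5,  25.4]), 'tcp_rot': array([-180. ,    0. ,   86.4]), 'finger_gap': np.float64(36.1), 'ft_force': array([-0.3, -3.6,  4.4])}
```

servo_tool(
  fingers=[0.036, 0.036, 0.036, 0.036, 0.036, 0.036, 0.036, 0.036, 0.036, 0.036],
  linear=[
    [0.004, 0, 0],
    [0.008, 0, 0],
    [0.012, 0, 0],
    [0.016, 0, 0],
    [0.02, 0, 0],
    [0.024, 0, 0],
    [0.028, 0, 0],
    [0.032, 0, 0],
    [0.036, 0, 0],
    [0.04, 0, 0],
  ],
  rotation=[
    [0, 0, 0],
    [0, 0, 0],
    [0, 0, 0],
    [0, 0, 0],
    [0, 0, 0],
    [0, 0, 0],
    [0, 0, 0],
    [0, 0, 0],
    [0, 0, 0],
    [0, 0, 0],
  ],
)

```text
time: 10.0
tool_pos: [538.3, 28.8, 25.3]
tcp_rot: [-180.0, 0.0, 86.4]
ft_force: [-0.5, -5.4, 4.3]
finger_gap: 35.9
grip_force: 3.0
```

servo_tool(
  fingers=[0.036, 0.036, 0.036, 0.036, 0.036, 0.036, 0.036, 0.036, 0.036, 0.036],
  linear=[
    [0.004, 0, 0],
    [0.008, 0, 0],
    [0.012, 0, 0],
    [0.016, 0, 0],
    [0.02, 0, 0],
    [0.024, 0, 0],
    [0.028, 0, 0],
    [0.032, 0, 0],
    [0.036, 0, 0],
    [0.04, 0, 0],
  ],
  rotation=[
    [0, 0, 0],
    [0, 0, 0],
    [0, 0, 0],
    [0, 0, 0],
    [0, 0, 0],
    [0, 0, 0],
    [0, 0, 0],
    [0, 0, 0],
    [0, 0, 0],
    [0, 0, 0],
  ],
)

```text
time: 11.0
tool_pos: [540.8, 68.6, 25.3]
tcp_rot: [-180.0, 0.0, 86.4]
ft_force: [-0.3, -6.6, 4.7]
finger_gap: 36.1
grip_force: 3.2
```

```bash
python3 look.py w8
```

```text
px [[375, 16], [357, 250], [192, 251], [173, 16]]
[[585.9, 175.7], [580.0, 77.8], [501.2, 82.3], [507.5, 180.7]] centre [543.7 129.1]
len 98.3 heading 86.45
{'time': np.float64(11.0), 'tool_pos': array([540.8,  69.3,  25.3]), 'tcp_rot': array([-180. ,    0. ,   86.4]), 'finger_gap': np.float64(35.9), 'ft_force': array([ 0., -5.,  4.])}
```

View pics/w8.png

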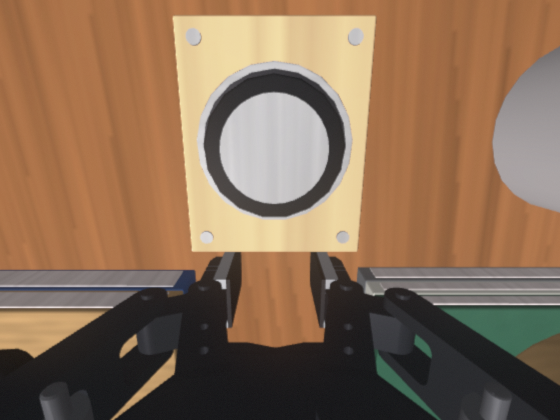

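The board is past both piles, and the mug (530,130) is well clear. I'll approach the amplifier slowly.

servo_tool(
  fingers=[0.036, 0.036, 0.036, 0.036, 0.036, 0.036, 0.036, 0.036, 0.036, 0.036],
  linear=[
    [0.003, 0, 0],
    [0.006, 0, 0],
    [0.009, 0, 0],
    [0.012, 0, 0],
    [0.014, 0, 0],
    [0.016, 0, 0],
    [0.017, 0, 0],
    [0.018, 0, 0],
    [0.019, 0, 0],
    [0.02, 0, 0],
  ],
  rotation=[
    [0, 0, 0],
    [0, 0, 0],
    [0, 0, 0],
    [0, 0, 0],
    [0, 0, 0],
    [0, 0, 0],
    [0, 0, 0],
    [0, 0, 0],
    [0, 0, 0],
    [0, 0, 0],
  ],
)

```text
time: 12.05
tool_pos: [542.0, 88.4, 25.3]
tcp_rot: [-180.0, 0.0, 86.4]
ft_force: [-0.1, -6.6, 5.3]
finger_gap: 36.0
grip_force: 3.2
```

servo_tool(
  fingers=[0.036, 0.036, 0.036, 0.036],
  linear=[
    [0.001, 0, 0],
    [0.0015, 0, 0],
    [0.002, 0, 0],
    [0.002, 0, 0],
  ],
  rotation=[
    [0, 0, 0],
    [0, 0, 0],
    [0, 0, 0],
    [0, 0, 0],
  ],
)

```text
time: 12.45
tool_pos: [542.1, 90.5, 25.3]
tcp_rot: [-180.0, 0.0, 86.4]
ft_force: [-1.4, -4.9, 4.9]
finger_gap: 36.0
grip_force: 3.0
```

servo_tool(
  fingers=[0.036, 0.036, 0.036, 0.036],
  linear=[
    [0.0005, 0, 0],
    [0.001, 0, 0],
    [0.001, 0, 0],
    [0.001, 0, 0],
  ],
  rotation=[
    [0, 0, 0],
    [0, 0, 0],
    [0, 0, 0],
    [0, 0, 0],
  ],
)

```text
time: 12.85
tool_pos: [542.2, 91.4, 25.3]
tcp_rot: [-180.0, 0.0, 86.4]
ft_force: [-0.0, -5.6, 4.7]
finger_gap: 36.2
grip_force: 3.0
```

Still sliding at about 5 N; continuing in small steps until the amplifier's front resists.

servo_tool(
  fingers=[0.036, 0.036, 0.036, 0.036],
  linear=[
    [0.0005, 0, 0],
    [0.001, 0, 0],
    [0.0015, 0, 0],
    [0.0015, 0, 0],
  ],
  rotation=[
    [0, 0, 0],
    [0, 0, 0],
    [0, 0, 0],
    [0, 0, 0],
  ],
)

```text
time: 13.25
tool_pos: [542.2, 91.6, 25.3]
tcp_rot: [-180.0, 0.2, 86.4]
ft_force: [-1.7, -12.7, 6.9]
finger_gap: 35.6
grip_force: 6.6
```

servo_tool(
  fingers=[0.036, 0.036, 0.036, 0.036],
  linear=[
    [0.0005, 0, 0],
    [0.001, 0, 0],
    [0.0015, 0, 0],
    [0.0015, 0, 0],
  ],
  rotation=[
    [0, 0, 0],
    [0, 0, 0],
    [0, 0, 0],
    [0, 0, 0],
  ],
)

```text
time: 13.65
tool_pos: [542.2, 91.7, 25.3]
tcp_rot: [-179.9, 0.3, 86.4]
ft_force: [-2.2, -20.1, 7.8]
finger_gap: 35.9
grip_force: 10.1
```

```bash
python3 look.py w9
python3 - <<'E'
from bench import r
import cv2,pickle
s=r.snapshot("top");pickle.dump(s,open("top9.pkl","wb"))
cv2.imwrite("pics/t9.png",cv2.resize(s["frame"][150:240,110:230,::-1],None,fx=6.5,fy=6.5,interpolation=cv2.INTER_CUBIC))
E
```

```text
px [[374, 16], [356, 252], [193, 252], [173, 16]]
[[586.8, 198.7], [580.9, 100.0], [503.1, 104.9], [509.1, 203.6]] centre [545.  151.8]
len 98.9 heading 86.56
{'time': np.float64(13.7), 'tool_pos': array([542.2,  91.8,  25.3]), 'tcp_rot': array([-179.9,    0.3,   86.4]), 'finger_gap': np.float64(35.8), 'ft_force': array([ -2.2, -19.5,   8.4])}
```

View pics/t9.png

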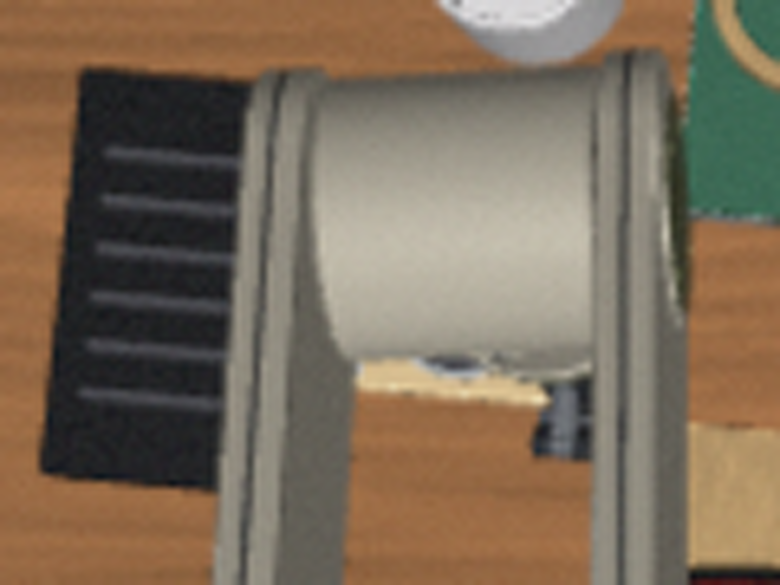

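The force rises to 20 N with the board stopped at y = 152 mm, which is where contact was predicted. Backing off, lifting clear and checking.

servo_tool(
  fingers=[0.036, 0.036, 0.036, 0.036, 0.036, 0.036, 0.036, 0.036, 0.036, 0.036],
  linear=[
    [-0.003, 0, 0],
    [-0.008, 0, 0],
    [-0.014, 0, 0],
    [-0.02, 0, 0],
    [-0.02, 0, -0.02],
    [-0.02, 0, -0.05],
    [-0.02, 0, -0.09],
    [-0.02, 0, -0.13],
    [-0.02, 0, -0.15],
    [-0.02, 0, -0.15],
  ],
  rotation=[
    [0, 0, 0],
    [0, 0, 0],
    [0, 0, 0],
    [0, 0, 0],
    [0, 0, 0],
    [0, 0, 0],
    [0, 0, 0],
    [0, 0, 0],
    [0, 0, 0],
    [0, 0, 0],
  ],
)

```text
time: 14.75
tool_pos: [543.7, 75.2, 179.8]
tcp_rot: [179.6, -0.1, 86.4]
ft_force: [-0.6, 0.0, -0.8]
finger_gap: 36.1
grip_force: 0.0
```

```bash
python3 look.py w10
```

```text
px [[315, 61], [311, 173], [231, 173], [226, 61]]
[[587.4, 198.5], [580.8, 99.8], [503.4, 104.8], [509.1, 203.3]] centre [545.2 151.6]
len 98.8 heading 86.44
{'time': np.float64(14.8), 'tool_pos': array([542.5,  75.1, 177.2]), 'tcp_rot': array([179.8,  -0. ,  86.4]), 'finger_gap': np.float64(36.4), 'ft_force': array([-0.5,  0.1, -1. ])}
```

View pics/w10.png

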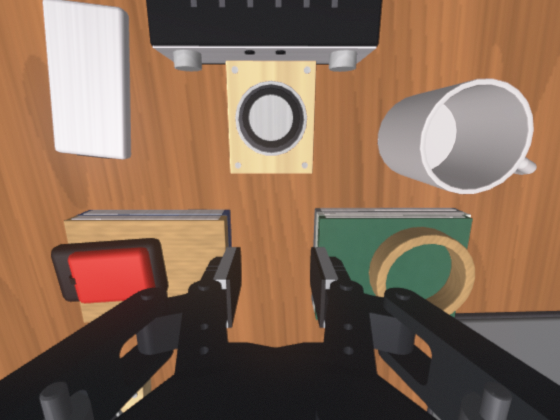

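The board (leading edge at row 61, columns 226–315) sits flat against the middle of the amplifier, square and past both piles. The mouse, tape, mug and power bank look undisturbed.

```bash
python3 -c "
from bench import r
print(r.hand_in())"
```

```text
the job is handed in; nothing more can be done
None
```

I pushed the smaller loudspeaker through the gap until its leading short edge rested flat against the middle of the amplifier's front; the last picture shows it square and clear of both piles. I've handed the job in, and the system gave no verdict.

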